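# Discharge a ball sample in the ioniser before weighing

## Robot

A 6-joint arm with a two-finger parallel gripper is mounted at the origin on a cart in front of the work surface, level with it; the furniture and walls round the work are solid. World frame = base frame: x ahead of the robot, y to its left, z up, the work surface at z = 0. Lengths are in m, angles in rad, forces in N, time in s.
With the tool pointing down it reaches from about 0.35 to 0.975 m from the base axis. Payload 4.9 kg.
Tool frame: the origin (TCP) lies midway between the tips of the shut fingers; the grasp point (between the pads) lies manip.tcp_to_grasp behind it (manip.tcp_to_grasp is the distance from the TCP to the grasp point, in m); z points along the fingers, y is the line along which they close (so a half turn about z gives the same grasp; the last joint's range is limited). The gripper opens to 85 mm and grips with 20 to 120 N. Pads are 22 mm wide; open, the fingers measure 114 mm over their backs; the gripper's body (76 mm by 85 mm) begins 54 mm behind the grasp point. The pads swing forward as they close: fully open they stand 13 mm farther back than shut.
Start: joints at [-1.29, 0.053, 1.613, -0, 1.476, -0.119], TCP at [0.243, -0.576, 0.231] pointing down, gripper open.
Joint ranges: [-3.01, 3.01], [-1.01, 2.22], [0.06, 2.58], [-1.02, 4.17], [0.09, 2.62], [-3.14, 3.14]. Speed limits (rad/s): [2.57, 2.57, 3.14, 3.14, 3.14, 3.14].

## Interface

Orientations are given as a unit quaternion [w, x, y, z].
In Python, from plant import manip, grab_frame, calibration, job_done gives the robot as it stands.
- The arm moves only by the tool send_rows, never from a script. Its argument "rows" is a list of rows, each an object of numbers: "x", "y", "z": the shift along the tool's x, y, z normalised to -1 to 1, where 1 is 15 cm; "wx", "wy", "wz": the turn, a rotation vector about the tool's x, y, z normalised to -1 to 1, where 1 is pi/4 rad; "hand": the opening, from -1 (shut) to 1 (fully open). In form: [{"x": .., "y": .., "z": .., "wx": .., "wy": .., "wz": .., "hand": ..}, ...]. A call has exactly 10 rows; each row shifts and turns the commanded pose from where the row before left it, along the tool's axes as they then stand; what a row does not reach is not made up. A row lasts 1/12 s, in which the tool goes at most 41.7 mm and 7.16 degrees, less where a joint would pass 70% of its speed; a pose out of reach is approached as far as the arm can. A call with a number of a shift or a turn outside -1 to 1 is refused whole. A call with a gripper value outside its range is refused whole. The fingers move at their own pace and stop on an object; the grip force is fixed at half the most. Time passes only in rows, so rows that do not move let the fingers close, or fill a call up. It gives the time, the measured TCP pose, the force, the opening and the grip force at its end, in the units of the state.
- manip.state(): the state, without advancing time (a new reading comes with each control period).
- grab_frame(name): name is "scene" or "top" or "wrist"; returns the picture (384x512x3 uint8, blue, green, red); there is no depth.
- calibration(name): a dict with "camera_matrix" (3x3 intrinsics, pixels), "k1" (the pictures are not rectified: a ray, as slopes to the right and down, at radius r is drawn at 1 + k1 r^2 times it, then the intrinsics apply), "R" (3x3) and "t" (3): a world point X has camera coordinates R X + t. Camera axes: x right, y down, z forward; pixel columns grow to the right and rows downward; lengths in m; the calibration is good to about 2 mm. A picture is of the moment at which its call begins: read the wrist's pose just before it. calibration takes no time and is no camera call; for the wrist camera it gives the pose at the moment of the call.
- job_done(): hands the job in; it is judged then, once.
The state is a dict: "time": time; "joint_pos": joint angles; "joint_vel": joint speeds; "joint_efforts": joint torques, N m; "tool_pos": TCP position; "tool_rot": TCP orientation; "contact_force": force on the tool from outside, world axes, zero at the start; "ft_torque": the same for the moment, N m; "gripper_width": opening from 0.0 (shut) to 1.0 (fully open); "grasp_force": force on a finger pad.
Only numpy, scipy, OpenCV 4.12 (cv2) and the standard library are available. Lean on these libraries where they do the work, as an engineer would, in place of code of your own. Each camera call takes 0.05 s, during which the arm holds its last target. There are 200 camera calls.

## Task

The ceramic ball in the sample tray has to lose its static charge before it is weighed. Pull the clear cap of the sample stand up by its knob until it snaps into its upper position, then draw the tray out by its handle and carry it level, the ball staying in its pocket, to the white U-shaped ioniser. Finish still holding the tray there, level and still, with the pocket midway between the two nozzles and the tray touching nothing but the fingers; leave the beaker, the vial and the petri dishes where they stand.

Things in the scene. Friction and masses are not known exactly. Their poses are not given: they have to be found in the camera images.
- cap_knob (a point): Middle of the blue ribbed knob on top of the stand's clear cap: upright, 22 mm diameter, 22 mm of grip. Its top is 13 mm above this point; the cap's black arm (16 mm wide) 15 mm below it. 83 mm above the worktop when closed.
- cap (a joint): Lift of the clear cap, m: 0 closed (resting on the tray round the pocket), 0.045 fully up. It slides straight up; a toggle spring snaps it to either end: the pull grows to about 8 N in the first 10 mm, past about 0.026 the spring carries it on up, let go before half way it snaps shut. Stays up by itself.
- stand: Fixed sample stand: base 148 x 100 mm, top at z 18 mm; channel for the tray between dark cheeks (9 mm high, 68 mm apart), closed behind, open in front: the tray leaves along -x. Column (with a toggle spring behind) to z 143 mm, 64 mm behind the pocket, carries the clear cap (46 mm wide); fully up, the cap's edge is at z 73 mm. Origin on the worktop under the cap; +x from handle to column.
- tray: Loose sample tray, about 0.13 kg: dark steel plate 64 x 64 x 10 mm, round flat pocket (28 mm wide, 4 mm deep) in its middle, neck to a black bar handle. Origin on the underside below the pocket; z up, handle along -x. Starts in the stand's channel, underside 18 mm above the worktop, handle sticking out in front.
- tray_handle (a point): Middle of the tray's black bar handle, 60 mm long (along the tray's x), 16 mm wide, 14 mm high; 105 mm from the pocket's middle along the tray's -x, 8 mm above the tray's underside (26 mm above the worktop at the start). The handle is free on both sides and below.
- tray_pocket (a point): Point of the tray where the ball's centre is when the ball lies in the middle of the pocket: 16 mm above the tray's underside, 105 mm ahead of and 8 mm above the handle's middle.
- ball_center (a point): Centre of the white ceramic ball, 20 mm diameter, 25 g, lying loose in the tray's pocket, where it can roll about 6 mm to any side; it rolls over the 4 mm rim if the tray is jerked or tipped far.
- ioniser: White U-shaped ioniser, fixed: base 95 x 172 mm, 24 mm high, and two posts (56 x 30 mm) up to 119 mm above the worktop with a gap of 110 mm between them (101 mm between the round black nozzles), open at the front, the back and above. Origin on the worktop below the middle of the gap; y runs from nozzle to nozzle, the front with the switch looks along -x.
- ioniser_mid (a point): Point midway between the two black nozzles of the ioniser, 78 mm above the worktop.
- beaker: Small glass beaker, 49 x 45 x 58 mm, a bystander; origin at the middle of its underside.
- vial: Small open glass vial, 27 mm diameter, 47 mm high, a bystander; origin at the middle of its underside.
- dishes: Pile of three petri dishes, 64 mm diameter, 46 mm high, a bystander; origin at the middle of its underside.

How it is judged:
On the way, in this order (a step that is already met when the one before it is completed fails the run):
1. the cap is snapped fully up while the tray is still in its place (value of joint cap above 0.04 m and horizontal distance between tray_pocket and stand below 0.015 m), for 0.2 s.
2. the tray is out of the stand, carried by the fingers, with the ball in its pocket (horizontal distance between tray_pocket and stand above 0.08 m and contact force between tray and stand below 0.05 N and contact force between the fingers and tray above 1 N and distance between ball_center and tray_pocket below 0.012 m), for 0.2 s.
At the end, for the whole second after the job is handed in: Fingers hold the tray in the gap, clear of the ioniser: pocket within 18 mm (front-back, height) and 15 mm (across) of the midpoint of the nozzles, tilt under 0.10 rad, slower than 20 mm/s; ball within 12 mm of the pocket's middle; cap still above 40 mm (x of tray_pocket in the frame of ioniser_mid between -0.018 and 0.018 m and y of tray_pocket in the frame of ioniser_mid between -0.015 and 0.015 m and z of tray_pocket in the frame of ioniser_mid between -0.018 and 0.018 m and angle between tray's own z axis and vertical below 0.1 rad and linear speed of tray below 0.02 m/s and contact force between the fingers and tray above 1 N and contact force between tray and ioniser below 0.05 N and distance between ball_center and tray_pocket below 0.012 m and value of joint cap above 0.04 m); the arm keeps its last pose, push and grip.
It fails at once if the ball leaves its pocket (distance between ball_center and tray_pocket above 0.014 m).
It fails at once if the tray is tipped more than 0.35 rad (angle between tray's own z axis and vertical above 0.35 rad).
It fails at once if the beaker is moved more than 30 mm (distance of beaker from where it was at the start of the episode above 0.03 m).
It fails at once if the vial is moved more than 30 mm (distance of vial from where it was at the start of the episode above 0.03 m).
It fails at once if the dishes is moved more than 30 mm (distance of dishes from where it was at the start of the episode above 0.03 m).
It also fails if it takes over 59 s, if anything falls off the work surface, if the arm or the gripper's body presses on something with over 40 N, if the wrist force passes 120 N, or if a joint passes its speed limit or range.

## Working session

There is one attempt and no reset: what is moved stays moved. The work goes in short steps, Python scripts to look and compute and a tool call to move; the robot and the scene stay as the last step left them, time stands still between calls to the robot, and variables do not carry over. Pictures are saved under pics/ and viewed, at most 12 in all, crops included, and the job is handed in when it is done.

Besides the shell and the picture viewer there is one more tool, called after "Emit:" as name([rows], argument=value, ...), one row to a line, values as JSON. send_rows: Moves the arm, as the interface text tells. Scaled input: -1 to 1 covers 15 cm each way for a shift and pi/4 rad each way for a turn. Its arguments: {"type":"object","properties":{"rows":{"type":"array","items":{"type":"object","properties":{"x":{"type":"number","minimum":-1,"maximum":1},"y":{"type":"number","minimum":-1,"maximum":1},"z":{"type":"number","minimum":-1,"maximum":1},"wx":{"type":"number","minimum":-1,"maximum":1},"wy":{"type":"number","minimum":-1,"maximum":1},"wz":{"type":"number","minimum":-1,"maximum":1},"hand":{"type":"number"}}}}},"required":["rows"]}

```bash
mkdir -p pics
python3 - <<'E'
from plant import *
import cv2
for n in("scene","top"):
    cv2.imwrite(f"pics/{n}0.png",grab_frame(n)); c=calibration(n);print(n,c)
print(manip.state(),manip.tcp_to_grasp)
E
```

```text
scene {'camera_matrix': array([[445.27338573,   0.        , 261.1159929 ],
       [  0.        , 445.27338573, 191.17575031],
       [  0.        ,   0.        ,   1.        ]]), 'k1': -0.14371154585943866, 'R': array([[-0.7457246 , -0.66621872,  0.00688722],
       [-0.41746251,  0.45917575, -0.78414456],
       [ 0.51924934, -0.58763104, -0.62053999]]), 't': array([0.38275589, 0.25980489, 1.2179821 ])}
top {'camera_matrix': array([[474.91501442,   0.        , 262.95465207],
       [  0.        , 474.91501442, 190.15486432],
       [  0.        ,   0.        ,   1.        ]]), 'k1': -0.09769513302505899, 'R': array([[ 1.07141800e-02, -9.99942601e-01, -3.35041938e-05],
       [-9.80220965e-01, -1.04962450e-02, -1.97627653e-01],
       [ 1.97615957e-01,  2.15025976e-03, -9.80277160e-01]]), 't': array([0.00549435, 0.52323159, 1.40535271])}
{'time': 0.1, 'joint_pos': array([-1.29000808e+00,  5.33302739e-02,  1.61413780e+00,  2.86486991e-05,
        1.47600746e+00, -1.18998919e-01]), 'joint_vel': array([-2.06989813e-05, -2.18853297e-03, -1.19008425e-03,  1.66144568e-03,
        1.31618656e-03,  6.39684155e-04]), 'joint_efforts': array([-6.58426761e-04, -3.94901669e+01, -3.71365392e+01, -1.35717855e-04,
        3.86690328e-03,  1.01670032e-06]), 'tool_pos': array([ 0.24311697, -0.57517265,  0.2301728 ]), 'tool_rot': array([-9.39509730e-04,  9.80087552e-01,  1.98563603e-01, -6.18619952e-05]), 'contact_force': array([-0.10694237, -1.04832881, -0.15021105]), 'ft_torque': array([ 0.01795526, -0.03886198, -0.01809347]), 'grasp_force': 0.0, 'gripper_width': 1.0019742544564822} 0.0187
```

View pics/scene0.png

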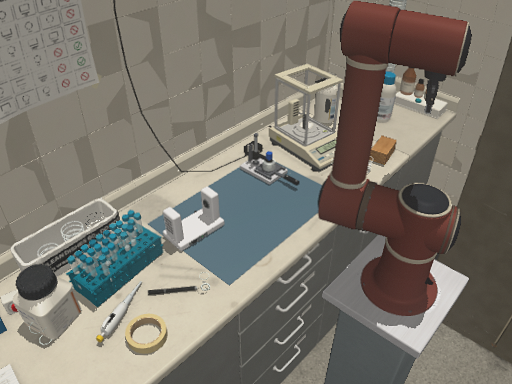

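View pics/top0.png

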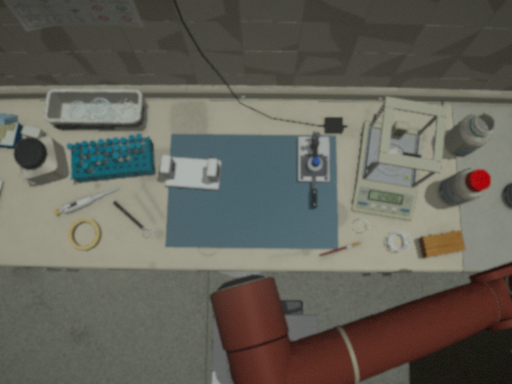

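The scene picture shows the stand at about (265,165) and the ioniser at about (195,215). In the top picture, the stand is at (314,162) with its handle at (313,197), and the ioniser is at (192,173). The bystanders aren't clear yet, so I'll zoom in.

Run:
```python
import cv2
a=cv2.imread("pics/top0.png")[120:265,150:350];cv2.imwrite("pics/topc.png",cv2.resize(a,None,fx=4,fy=4,interpolation=cv2.INTER_CUBIC))
a=cv2.imread("pics/scene0.png")[120:270,150:350];cv2.imwrite("pics/scenec.png",cv2.resize(a,None,fx=4,fy=4,interpolation=cv2.INTER_CUBIC))
```

```text
(no output)
```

View pics/topc.png

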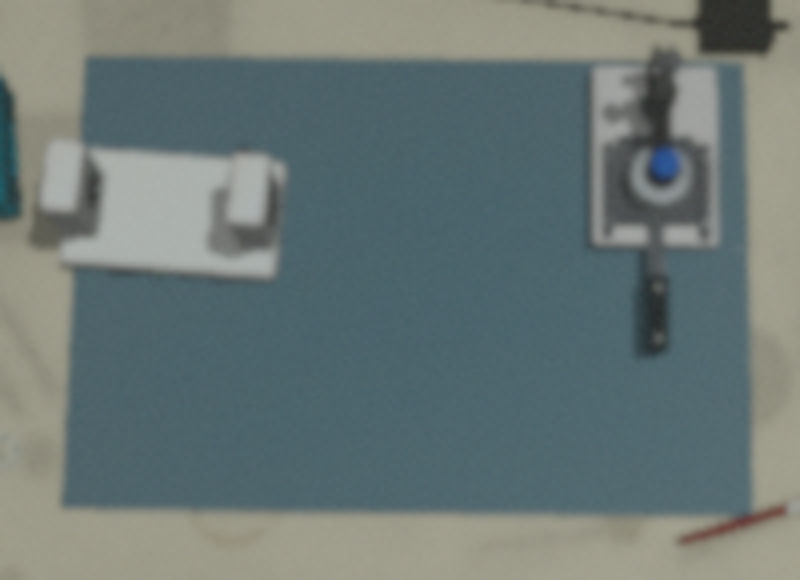

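View pics/scenec.png

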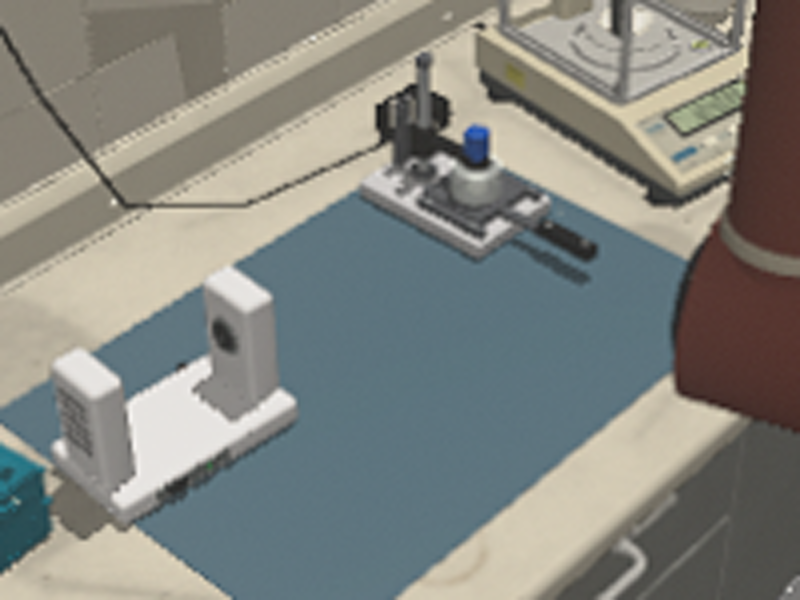

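The crops show the stand with its blue knob at about (662,163), and the handle bar spanning (653,275) to (655,352). The ioniser base corners are at about (285,162), (275,278) and (62,265). None of the bystanders are on the mat between the stand and the ioniser.

```bash
cat > h.py <<'E'
import numpy as np,cv2
from plant import *
def ray(c,u,v):
    K=c["camera_matrix"];p=cv2.undistortPoints(np.array([[[u,v]]],float),K,np.array([c["k1"],0,0,0,0.]))[0,0]
    d=c["R"].T@np.array([p[0],p[1],1]);return -c["R"].T@c["t"],d
def onz(c,u,v,z):
    o,d=ray(c,u,v);return o+d*(z-o[2])/d[2]
def tri(r1,r2):
    A=np.array([r1[1],-r2[1]]).T;s=np.linalg.lstsq(A,r2[0]-r1[0],rcond=None)[0]
    a=r1[0]+s[0]*r1[1];b=r2[0]+s[1]*r2[1];return (a+b)/2,np.linalg.norm(a-b)
def cent(m):
    n,l,st,ce=cv2.connectedComponentsWithStats(m.astype(np.uint8));i=1+st[1:,4].argmax();return ce[i],st[i]
def blue(im,lo=60):
    b,g,r=[im[...,i].astype(int) for i in range(3)];return (b>r+lo)&(b>g+lo*.7)
E
python3 - <<'E'
from h import *
np.set_printoptions(precision=4,suppress=True)
T=calibration("top");S=calibration("scene")
t=cv2.imread("pics/top0.png");s=cv2.imread("pics/scene0.png")
mt=blue(t);mt[:, :280]=0;ms=blue(s);ms[:,:250]=0;ms[180:]=0
ct,a=cent(mt);cs,b=cent(ms);print(ct,a,cs,b)
print("knob",tri(ray(T,*ct),ray(S,*cs)),onz(T,*ct,.096),onz(T,*ct,.083))
f=lambda p,z,o=(150,120):onz(T,(p[0]+.5)/4-.5+o[0],(p[1]+.5)/4-.5+o[1],z)
print("handle ends",f((653,275),.033),f((654,353),.033))
print("stand front corners",f((590,246),.018),f((718,246),.018), "back",f((594,66),.018),f((718,68),.018))
print("base",*[f(p,.024) for p in((285,162),(275,278),(62,266))])
print("Lpost",*[f(p,.119) for p in((48,140),(87,143),(80,213),(40,210))])
print("Rpost",*[f(p,.119) for p in((231,153),(268,155),(267,228),(228,226))])
E
```

```text
[315.7333 160.3   ] [313 157   6   7  30] [269.0556 153.2778] [266 152   6   5  18]
knob (array([ 0.6092, -0.1481,  0.0904]), np.float64(0.0004895786801039181)) [ 0.6079 -0.1473  0.096 ] [ 0.6114 -0.1488  0.083 ]
handle ends [ 0.5343 -0.1443  0.033 ] [ 0.4728 -0.1445  0.033 ]
stand front corners [ 0.5603 -0.0964  0.018 ] [ 0.5614 -0.1977  0.018 ] back [ 0.7088 -0.1002  0.018 ] [ 0.7085 -0.2004  0.018 ]
base [0.6246 0.1458 0.024 ] [0.5306 0.1509 0.024 ] [0.5385 0.3193 0.024 ]
Lpost [0.6147 0.3146 0.119 ] [0.6126 0.2852 0.119 ] [0.5589 0.2877 0.119 ] [0.5609 0.3176 0.119 ]
Rpost [0.6058 0.1772 0.119 ] [0.6045 0.1496 0.119 ] [0.5489 0.1486 0.119 ] [0.5501 0.1774 0.119 ]
```

Emit:
send_rows([
  {"wz": 0.135, "hand": 1},
  {"wz": 0.135, "hand": 1},
  {"wz": 0.135, "hand": 1},
  {"wz": 0.135, "hand": 1},
  {"x": 0.065, "y": -0.19, "hand": 1},
  {"x": 0.065, "y": -0.19, "hand": 1},
  {"x": 0.065, "y": -0.19, "hand": 1},
  {"x": 0.065, "y": -0.19, "hand": 1},
  {"x": 0.065, "y": -0.19, "hand": 1},
  {"x": 0.065, "y": -0.19, "hand": 1},
])

```text
invalid input at $.rows[0]: expected keys x, y, z, wx, wy, wz, hand
```

Emit:
send_rows([
  {"x": 0.065, "y": -0.19, "hand": 1},
  {"x": 0.065, "y": -0.19, "hand": 1},
  {"x": 0.065, "y": -0.19, "hand": 1},
  {"x": 0.065, "y": -0.19, "hand": 1},
  {"x": 0.065, "y": -0.19, "hand": 1},
  {"x": 0.065, "y": -0.19, "hand": 1},
  {"x": 0.065, "y": -0.19, "hand": 1},
  {"x": 0.065, "y": -0.19, "hand": 1},
  {"x": 0.065, "y": -0.19, "hand": 1},
  {"hand": 1},
])

```text
invalid input at $.rows[0]: expected keys x, y, z, wx, wy, wz, hand
```

Emit:
send_rows([
  {"x": 0, "y": 0, "z": 0, "wx": 0, "wy": 0, "wz": 0.135, "hand": 1},
  {"x": 0, "y": 0, "z": 0, "wx": 0, "wy": 0, "wz": 0.135, "hand": 1},
  {"x": 0, "y": 0, "z": 0, "wx": 0, "wy": 0, "wz": 0.135, "hand": 1},
  {"x": 0, "y": 0, "z": 0, "wx": 0, "wy": 0, "wz": 0.135, "hand": 1},
  {"x": 0.065, "y": -0.19, "z": 0, "wx": 0, "wy": 0, "wz": 0, "hand": 1},
  {"x": 0.065, "y": -0.19, "z": 0, "wx": 0, "wy": 0, "wz": 0, "hand": 1},
  {"x": 0.065, "y": -0.19, "z": 0, "wx": 0, "wy": 0, "wz": 0, "hand": 1},
  {"x": 0.065, "y": -0.19, "z": 0, "wx": 0, "wy": 0, "wz": 0, "hand": 1},
  {"x": 0.065, "y": -0.19, "z": 0, "wx": 0, "wy": 0, "wz": 0, "hand": 1},
  {"x": 0.065, "y": -0.19, "z": 0, "wx": 0, "wy": 0, "wz": 0, "hand": 1},
])

```text
time: 0.93
tool_pos: [0.306, -0.4045, 0.2306]
tool_rot: [-0.001, 1.0, -0.012, -0.0]
contact_force: [0.5, -0.2, 0.7]
gripper_width: 1.005
grasp_force: 0.0
```

Emit:
send_rows([
  {"x": 0.065, "y": -0.19, "z": 0, "wx": 0, "wy": 0, "wz": 0, "hand": 1},
  {"x": 0.065, "y": -0.19, "z": 0, "wx": 0, "wy": 0, "wz": 0, "hand": 1},
  {"x": 0.065, "y": -0.19, "z": 0, "wx": 0, "wy": 0, "wz": 0, "hand": 1},
  {"x": 0.065, "y": -0.19, "z": 0, "wx": 0, "wy": 0, "wz": 0, "hand": 1},
  {"x": 0.065, "y": -0.19, "z": 0, "wx": 0, "wy": 0, "wz": 0, "hand": 1},
  {"x": 0.065, "y": -0.19, "z": 0, "wx": 0, "wy": 0, "wz": 0, "hand": 1},
  {"x": 0.065, "y": -0.19, "z": 0, "wx": 0, "wy": 0, "wz": 0, "hand": 1},
  {"x": 0.065, "y": -0.19, "z": 0, "wx": 0, "wy": 0, "wz": 0, "hand": 1},
  {"x": 0.065, "y": -0.19, "z": 0, "wx": 0, "wy": 0, "wz": 0, "hand": 1},
  {"x": 0, "y": 0, "z": 0, "wx": 0, "wy": 0, "wz": 0, "hand": 1},
])

```text
time: 1.77
tool_pos: [0.4006, -0.148, 0.2309]
tool_rot: [-0.001, 1.0, -0.009, 0.0]
contact_force: [-0.3, -0.3, -0.2]
gripper_width: 0.997
grasp_force: 0.0
```

Emit:
send_rows([
  {"x": 0.15, "y": 0, "z": 0, "wx": 0, "wy": 0, "wz": 0, "hand": 1},
  {"x": 0.15, "y": 0, "z": 0, "wx": 0, "wy": 0, "wz": 0, "hand": 1},
  {"x": 0.15, "y": 0, "z": 0, "wx": 0, "wy": 0, "wz": 0, "hand": 1},
  {"x": 0.15, "y": 0, "z": 0, "wx": 0, "wy": 0, "wz": 0, "hand": 1},
  {"x": 0.15, "y": 0, "z": 0, "wx": 0, "wy": 0, "wz": 0, "hand": 1},
  {"x": 0.15, "y": 0, "z": 0, "wx": 0, "wy": 0, "wz": 0, "hand": 1},
  {"x": 0, "y": 0, "z": 0, "wx": 0, "wy": 0, "wz": 0, "hand": 1},
  {"x": 0, "y": 0, "z": 0, "wx": 0, "wy": 0, "wz": 0, "hand": 1},
  {"x": 0, "y": 0, "z": 0, "wx": 0, "wy": 0, "wz": 0, "hand": 1},
  {"x": 0, "y": 0, "z": 0, "wx": 0, "wy": 0, "wz": 0, "hand": 1},
])

```text
time: 2.6
tool_pos: [0.5339, -0.1554, 0.2311]
tool_rot: [-0.0, 1.0, -0.012, -0.0]
contact_force: [-0.4, 0.6, 1.0]
gripper_width: 0.997
grasp_force: 0.0
```

Run:
```python
from h import *
np.set_printoptions(precision=4,suppress=True)
W=calibration("wrist");w=grab_frame("wrist");cv2.imwrite("pics/w1.png",w);np.save("w1.npy",W,allow_pickle=True)
s=manip.state();print(s["tool_pos"],s["tool_rot"]);print("cam",-W["R"].T@W["t"],W["R"],W["camera_matrix"][0])
c,b=cent(blue(w));print(c,b,onz(W,*c,.096),onz(W,*c,.09))
```

```text
[ 0.534  -0.1554  0.2313] [ 0.      0.9999 -0.0125 -0.0001]
cam [ 0.606  -0.1588  0.3729] [[-0.0255 -0.9997  0.0006]
 [-0.9587  0.0247  0.2833]
 [-0.2832  0.0067 -0.959 ]] [322.2462   0.     251.8279]
[242.3829  85.0017] [229  71  28  29 572] [ 0.6105 -0.1513  0.096 ] [ 0.6106 -0.1511  0.09  ]
```

View pics/w1.png

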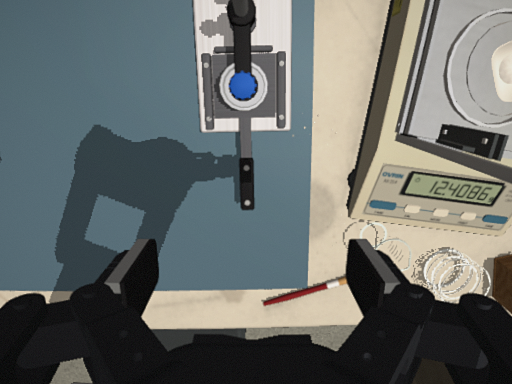

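The wrist view shows the blue knob at (242,85) and the handle bar from (247,158) to (247,208). The glass bystanders are at the right, around (365,237), (392,255) and (455,275). The camera sits ahead of the tool.

Run:
```python
from h import *
np.set_printoptions(precision=4,suppress=True)
W=np.load("w1.npy",allow_pickle=True).item();w=cv2.imread("pics/w1.png")
m=(w.max(2)<45);m[:150]=0;m[212:]=0;m[:,:225]=0;m[:,270:]=0
c,b=cent(m);print(c,b,onz(W,*c,.033))
print("ends",onz(W,247,158,.033),onz(W,247,209,.033))
print("standfront",onz(W,201,131,.018),onz(W,290,131,.018))
print("glass",onz(W,345,237,.047),onz(W,365,222,.047),onz(W,411,275,.046))
p=manip.state();print(p["joint_pos"])
```

```text
[246.212 182.589] [239 158  15  52 618] [ 0.5086 -0.1504  0.033 ]
ends [ 0.536 -0.152  0.033] [ 0.4777 -0.1503  0.033 ]
standfront [ 0.5645 -0.1022  0.018 ] [ 0.5619 -0.1998  0.018 ]
glass [ 0.4467 -0.2589  0.047 ] [ 0.4641 -0.2801  0.047 ] [ 0.394  -0.3414  0.046 ]
[-0.4169 -0.1114  1.7736 -0.0001  1.4795  1.1789]
```

Emit:
send_rows([
  {"x": 0.1, "y": -0.01, "z": 0, "wx": 0, "wy": 0, "wz": 0, "hand": 1},
  {"x": 0.1, "y": -0.01, "z": 0, "wx": 0, "wy": 0, "wz": 0, "hand": 1},
  {"x": 0.1, "y": -0.01, "z": 0, "wx": 0, "wy": 0, "wz": 0, "hand": 1},
  {"x": 0.1, "y": -0.01, "z": 0, "wx": 0, "wy": 0, "wz": 0, "hand": 1},
  {"x": 0.1, "y": -0.01, "z": 0, "wx": 0, "wy": 0, "wz": 0, "hand": 1},
  {"x": 0, "y": 0, "z": 0.1, "wx": 0, "wy": 0, "wz": 0, "hand": 1},
  {"x": 0, "y": 0, "z": 0.1, "wx": 0, "wy": 0, "wz": 0, "hand": 1},
  {"x": 0, "y": 0, "z": 0.1, "wx": 0, "wy": 0, "wz": 0, "hand": 1},
  {"x": 0, "y": 0, "z": 0, "wx": 0, "wy": 0, "wz": 0, "hand": 1},
  {"x": 0, "y": 0, "z": 0, "wx": 0, "wy": 0, "wz": 0, "hand": 1},
])

```text
time: 3.48
tool_pos: [0.6079, -0.1491, 0.1835]
tool_rot: [-0.001, 1.0, -0.012, -0.002]
contact_force: [-0.1, -0.0, -0.2]
gripper_width: 0.997
grasp_force: 0.0
```

Run:
```python
from h import *
np.set_printoptions(precision=4,suppress=True)
W=calibration("wrist");w=grab_frame("wrist");cv2.imwrite("pics/w2.png",w);np.save("w2.npy",W,allow_pickle=True)
s=manip.state();print(s["tool_pos"],s["tool_rot"])
c,b=cent(blue(w));print(c,b,onz(W,*c,.096),onz(W,*c,.09),onz(W,*c,.083))
W1=np.load("w1.npy",allow_pickle=True).item();print(tri(ray(W1,242.4,85),ray(W,*c)))
```

```text
[ 0.6089 -0.1494  0.1852] [-0.0003  0.9999 -0.0123 -0.001 ]
[252.3175 182.9095] [238 167  29  32 652] [ 0.6135 -0.1512  0.096 ] [ 0.6118 -0.1511  0.09  ] [ 0.6097 -0.1511  0.083 ]
(array([ 0.6107, -0.1511,  0.0862]), np.float64(6.079064767465307e-05))
```

View pics/w2.png

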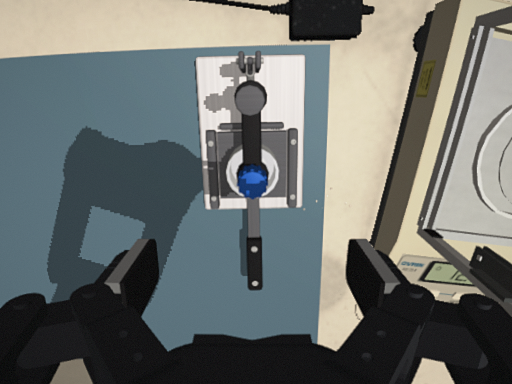

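The wrist view from above shows the knob at (252,183), midway between the fingers (157 and 347). Next I descend and grip.

Emit:
send_rows([
  {"x": 0.01, "y": 0.01, "z": 0.09, "wx": 0, "wy": 0, "wz": 0, "hand": 1},
  {"x": 0, "y": 0, "z": 0.1, "wx": 0, "wy": 0, "wz": 0, "hand": 1},
  {"x": 0, "y": 0, "z": 0.1, "wx": 0, "wy": 0, "wz": 0, "hand": 1},
  {"x": 0, "y": 0, "z": 0.1, "wx": 0, "wy": 0, "wz": 0, "hand": 1},
  {"x": 0, "y": 0, "z": 0.1, "wx": 0, "wy": 0, "wz": 0, "hand": 1},
  {"x": 0, "y": 0, "z": 0.1, "wx": 0, "wy": 0, "wz": 0, "hand": 1},
  {"x": 0, "y": 0, "z": 0.1, "wx": 0, "wy": 0, "wz": 0, "hand": 1},
  {"x": 0, "y": 0, "z": 0.08, "wx": 0, "wy": 0, "wz": 0, "hand": 1},
  {"x": 0, "y": 0, "z": 0, "wx": 0, "wy": 0, "wz": 0, "hand": 1},
  {"x": 0, "y": 0, "z": 0, "wx": 0, "wy": 0, "wz": 0, "hand": 1},
])

```text
time: 4.37
tool_pos: [0.6109, -0.1508, 0.0696]
tool_rot: [-0.0, 1.0, -0.012, -0.001]
contact_force: [1.2, -0.1, -0.0]
gripper_width: 0.999
grasp_force: 0.0
```

Emit:
send_rows([
  {"x": 0, "y": 0, "z": 0, "wx": 0, "wy": 0, "wz": 0, "hand": -1},
  {"x": 0, "y": 0, "z": 0, "wx": 0, "wy": 0, "wz": 0, "hand": -1},
  {"x": 0, "y": 0, "z": 0, "wx": 0, "wy": 0, "wz": 0, "hand": -1},
  {"x": 0, "y": 0, "z": 0, "wx": 0, "wy": 0, "wz": 0, "hand": -1},
  {"x": 0, "y": 0, "z": 0, "wx": 0, "wy": 0, "wz": 0, "hand": -1},
  {"x": 0, "y": 0, "z": 0, "wx": 0, "wy": 0, "wz": 0, "hand": -1},
  {"x": 0, "y": 0, "z": 0, "wx": 0, "wy": 0, "wz": 0, "hand": -1},
  {"x": 0, "y": 0, "z": 0, "wx": 0, "wy": 0, "wz": 0, "hand": -1},
  {"x": 0, "y": 0, "z": 0, "wx": 0, "wy": 0, "wz": 0, "hand": -1},
  {"x": 0, "y": 0, "z": 0, "wx": 0, "wy": 0, "wz": 0, "hand": -1},
])

```text
time: 5.2
tool_pos: [0.6119, -0.1492, 0.072]
tool_rot: [-0.002, 1.0, -0.012, 0.0]
contact_force: [-1.1, 5.6, 5.4]
gripper_width: 0.229
grasp_force: 58.5
```

Emit:
send_rows([
  {"x": 0, "y": -0.01, "z": -0.03, "wx": 0, "wy": 0, "wz": 0, "hand": -1},
  {"x": 0, "y": 0, "z": -0.03, "wx": 0, "wy": 0, "wz": 0, "hand": -1},
  {"x": 0, "y": 0, "z": -0.03, "wx": 0, "wy": 0, "wz": 0, "hand": -1},
  {"x": 0, "y": 0, "z": -0.03, "wx": 0, "wy": 0, "wz": 0, "hand": -1},
  {"x": 0, "y": 0, "z": -0.03, "wx": 0, "wy": 0, "wz": 0, "hand": -1},
  {"x": 0, "y": 0, "z": -0.03, "wx": 0, "wy": 0, "wz": 0, "hand": -1},
  {"x": 0, "y": 0, "z": -0.03, "wx": 0, "wy": 0, "wz": 0, "hand": -1},
  {"x": 0, "y": 0, "z": -0.03, "wx": 0, "wy": 0, "wz": 0, "hand": -1},
  {"x": 0, "y": 0, "z": -0.03, "wx": 0, "wy": 0, "wz": 0, "hand": -1},
  {"x": 0, "y": 0, "z": -0.03, "wx": 0, "wy": 0, "wz": 0, "hand": -1},
])

```text
time: 6.03
tool_pos: [0.6118, -0.1492, 0.117]
tool_rot: [-0.0, 1.0, -0.012, 0.0]
contact_force: [1.1, 4.4, 1.6]
gripper_width: 0.23
grasp_force: 59.8
```

Emit:
send_rows([
  {"x": 0, "y": 0, "z": 0, "wx": 0, "wy": 0, "wz": 0, "hand": -1},
  {"x": 0, "y": 0, "z": 0, "wx": 0, "wy": 0, "wz": 0, "hand": -1},
  {"x": 0, "y": 0, "z": 0, "wx": 0, "wy": 0, "wz": 0, "hand": -1},
  {"x": 0, "y": 0, "z": 0, "wx": 0, "wy": 0, "wz": 0, "hand": 0.9},
  {"x": 0, "y": 0, "z": 0, "wx": 0, "wy": 0, "wz": 0, "hand": 0.9},
  {"x": 0, "y": 0, "z": 0, "wx": 0, "wy": 0, "wz": 0, "hand": 0.9},
  {"x": 0, "y": 0, "z": 0, "wx": 0, "wy": 0, "wz": 0, "hand": 0.9},
  {"x": 0, "y": 0, "z": 0, "wx": 0, "wy": 0, "wz": 0, "hand": 0.9},
  {"x": 0, "y": 0, "z": 0, "wx": 0, "wy": 0, "wz": 0, "hand": 0.9},
  {"x": 0, "y": 0, "z": 0, "wx": 0, "wy": 0, "wz": 0, "hand": 0.9},
])

```text
time: 6.87
tool_pos: [0.6114, -0.1497, 0.1157]
tool_rot: [0.0, 1.0, -0.012, -0.0]
contact_force: [0.9, -0.5, 0.2]
gripper_width: 0.95
grasp_force: 0.0
```

Emit:
send_rows([
  {"x": 0, "y": 0, "z": -0.07, "wx": 0, "wy": 0, "wz": 0, "hand": 1},
  {"x": 0, "y": 0, "z": -0.1, "wx": 0, "wy": 0, "wz": 0, "hand": 1},
  {"x": 0, "y": 0, "z": -0.1, "wx": 0, "wy": 0, "wz": 0, "hand": 1},
  {"x": 0, "y": 0, "z": -0.1, "wx": 0, "wy": 0, "wz": 0, "hand": 1},
  {"x": 0, "y": 0, "z": -0.1, "wx": 0, "wy": 0, "wz": 0, "hand": 1},
  {"x": 0, "y": 0, "z": -0.1, "wx": 0, "wy": 0, "wz": 0, "hand": 1},
  {"x": 0, "y": 0, "z": -0.1, "wx": 0, "wy": 0, "wz": 0, "hand": 1},
  {"x": 0, "y": 0, "z": 0, "wx": 0, "wy": 0, "wz": 0, "hand": 1},
  {"x": 0, "y": 0, "z": 0, "wx": 0, "wy": 0, "wz": 0, "hand": 1},
  {"x": 0, "y": 0, "z": 0, "wx": 0, "wy": 0, "wz": 0, "hand": 1},
])

```text
time: 7.7
tool_pos: [0.6111, -0.1494, 0.2156]
tool_rot: [-0.0, 1.0, -0.012, -0.001]
contact_force: [-0.6, 0.6, -0.1]
gripper_width: 1.002
grasp_force: 0.0
```

Run:
```python
from h import *
np.set_printoptions(precision=4,suppress=True)
S=calibration("scene");s=grab_frame("scene");cv2.imwrite("pics/s3.png",s)
W=calibration("wrist");w=grab_frame("wrist");cv2.imwrite("pics/w3.png",w)
ms=blue(s);ms[:,:250]=0;ms[180:]=0
cs,b=cent(ms);c,bw=cent(blue(w));print(cs,c,bw,tri(ray(S,*cs),ray(W,*c)),manip.state()["tool_pos"])
```

```text
[269.0571 144.4286] [251.8148 192.7892] [237 175  31  34 702] (array([ 0.6096, -0.1499,  0.1264]), np.float64(0.0026633245715221737)) [ 0.6107 -0.1493  0.2146]
```

Emit:
send_rows([
  {"x": -0.1, "y": 0, "z": 0, "wx": 0, "wy": 0, "wz": 0, "hand": 1},
  {"x": -0.1, "y": 0, "z": 0, "wx": 0, "wy": 0, "wz": 0, "hand": 1},
  {"x": -0.1, "y": 0, "z": 0, "wx": 0, "wy": 0, "wz": 0, "hand": 1},
  {"x": -0.1, "y": 0, "z": 0, "wx": 0, "wy": 0, "wz": 0, "hand": 1},
  {"x": -0.1, "y": 0, "z": 0, "wx": 0, "wy": 0, "wz": 0, "hand": 1},
  {"x": -0.1, "y": 0, "z": 0, "wx": 0, "wy": 0, "wz": 0, "hand": 1},
  {"x": -0.1, "y": 0, "z": 0, "wx": 0, "wy": 0, "wz": 0, "hand": 1},
  {"x": 0, "y": 0, "z": 0, "wx": 0, "wy": 0, "wz": 0, "hand": 1},
  {"x": 0, "y": 0, "z": 0, "wx": 0, "wy": 0, "wz": 0, "hand": 1},
  {"x": 0, "y": 0, "z": 0, "wx": 0, "wy": 0, "wz": 0, "hand": 1},
])

```text
time: 8.63
tool_pos: [0.5068, -0.1469, 0.2158]
tool_rot: [-0.0, 1.0, -0.012, -0.0]
contact_force: [0.5, -0.6, -0.2]
gripper_width: 1.0
grasp_force: 0.0
```

Run:
```python
from h import *
np.set_printoptions(precision=4,suppress=True)
W=calibration("wrist");w=grab_frame("wrist");cv2.imwrite("pics/w4.png",w);np.save("w4.npy",W,allow_pickle=True)
s=manip.state();print(s["tool_pos"],s["tool_rot"],s["joint_pos"])
```

```text
[ 0.5069 -0.147   0.2159] [-0.0002  0.9999 -0.0121 -0.0002] [-0.4233 -0.1717  1.8536  0.0002  1.4602  1.1717]
```

View pics/w4.png

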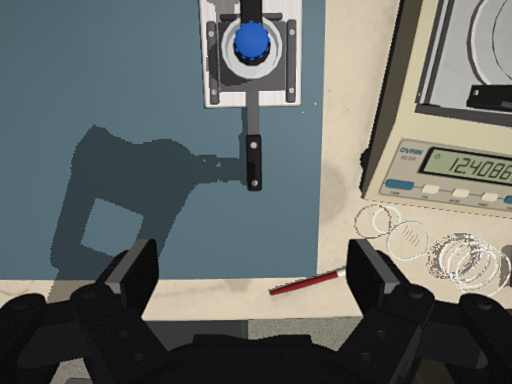

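The cap is up with the knob at (252,42). The handle spans (254,136) to (255,190). The fingers are centred on column 252, so they line up with the handle.

Run:
```python
from h import *
np.set_printoptions(precision=4,suppress=True)
W=np.load("w4.npy",allow_pickle=True).item();w=cv2.imread("pics/w4.png")
m=(w.max(2)<50);m[:132]=0;m[194:]=0;m[:,:244]=0;m[:,268:]=0
c,b=cent(m);print(c,b)
print(onz(W,254,136,.033),onz(W,254.8,190,.033),onz(W,*c,.033))
print(onz(W,205,107,.018),onz(W,299,106,.018))
```

```text
[253.3252 162.3943] [246 135  16  56 738]
[ 0.5344 -0.1515  0.033 ] [ 0.4774 -0.1511  0.033 ] [ 0.5072 -0.1502  0.033 ]
[ 0.5636 -0.1018  0.018 ] [ 0.5622 -0.1986  0.018 ]
```

Emit:
send_rows([
  {"x": 0, "y": 0, "z": 0, "wx": 0, "wy": 0, "wz": -0.134, "hand": 1},
  {"x": 0, "y": 0, "z": 0, "wx": 0, "wy": 0, "wz": -0.134, "hand": 1},
  {"x": 0, "y": 0, "z": 0, "wx": 0, "wy": 0, "wz": -0.134, "hand": 1},
  {"x": 0, "y": 0, "z": 0, "wx": 0, "wy": 0, "wz": -0.134, "hand": 1},
  {"x": 0, "y": 0, "z": 0, "wx": 0, "wy": 0, "wz": -0.134, "hand": 1},
  {"x": 0, "y": 0, "z": 0, "wx": 0, "wy": 0, "wz": -0.134, "hand": 1},
  {"x": 0, "y": 0, "z": 0, "wx": 0, "wy": 0, "wz": -0.134, "hand": 1},
  {"x": 0, "y": 0, "z": 0, "wx": 0, "wy": 0, "wz": -0.134, "hand": 1},
  {"x": 0, "y": 0, "z": 0, "wx": 0, "wy": 0, "wz": -0.134, "hand": 1},
  {"x": 0, "y": 0, "z": 0, "wx": 0, "wy": 0, "wz": -0.134, "hand": 1},
])

```text
time: 9.52
tool_pos: [0.5071, -0.147, 0.2161]
tool_rot: [-0.0, 0.869, 0.494, -0.0]
contact_force: [0.3, -0.4, -1.0]
gripper_width: 1.002
grasp_force: 0.0
```

Emit:
send_rows([
  {"x": 0, "y": 0, "z": 0, "wx": 0, "wy": 0, "wz": -0.134, "hand": 1},
  {"x": 0, "y": 0, "z": 0, "wx": 0, "wy": 0, "wz": -0.134, "hand": 1},
  {"x": 0, "y": 0, "z": 0, "wx": 0, "wy": 0, "wz": -0.134, "hand": 1},
  {"x": 0, "y": 0, "z": 0, "wx": 0, "wy": 0, "wz": -0.134, "hand": 1},
  {"x": 0, "y": 0, "z": 0, "wx": 0, "wy": 0, "wz": -0.134, "hand": 1},
  {"x": 0, "y": 0, "z": 0, "wx": 0, "wy": 0, "wz": -0.134, "hand": 1},
  {"x": 0, "y": 0, "z": 0, "wx": 0, "wy": 0, "wz": -0.134, "hand": 1},
  {"x": 0, "y": 0, "z": 0, "wx": 0, "wy": 0, "wz": -0.134, "hand": 1},
  {"x": 0, "y": 0, "z": 0, "wx": 0, "wy": 0, "wz": -0.134, "hand": 1},
  {"x": 0, "y": 0, "z": 0, "wx": 0, "wy": 0, "wz": -0.134, "hand": 1},
])

```text
time: 10.35
tool_pos: [0.5071, -0.147, 0.216]
tool_rot: [-0.0, 0.504, 0.864, 0.0]
contact_force: [-0.8, 0.2, 1.0]
gripper_width: 1.002
grasp_force: 0.0
```

Emit:
send_rows([
  {"x": 0, "y": 0, "z": 0, "wx": 0, "wy": 0, "wz": -0.134, "hand": 1},
  {"x": 0, "y": 0, "z": 0, "wx": 0, "wy": 0, "wz": -0.134, "hand": 1},
  {"x": 0, "y": 0, "z": 0, "wx": 0, "wy": 0, "wz": -0.134, "hand": 1},
  {"x": 0, "y": 0, "z": 0, "wx": 0, "wy": 0, "wz": -0.134, "hand": 1},
  {"x": 0, "y": 0, "z": 0, "wx": 0, "wy": 0, "wz": -0.134, "hand": 1},
  {"x": 0, "y": 0, "z": 0, "wx": 0, "wy": 0, "wz": -0.134, "hand": 1},
  {"x": 0, "y": 0, "z": 0, "wx": 0, "wy": 0, "wz": -0.134, "hand": 1},
  {"x": 0, "y": 0, "z": 0, "wx": 0, "wy": 0, "wz": -0.134, "hand": 1},
  {"x": 0, "y": 0, "z": 0, "wx": 0, "wy": 0, "wz": -0.134, "hand": 1},
  {"x": 0, "y": 0, "z": 0, "wx": 0, "wy": 0, "wz": -0.13, "hand": 1},
])

```text
time: 11.18
tool_pos: [0.5072, -0.1469, 0.2161]
tool_rot: [-0.0, 0.003, 1.0, 0.0]
contact_force: [-0.6, -0.3, 0.9]
gripper_width: 1.002
grasp_force: 0.0
```

Run:
```python
from h import *
np.set_printoptions(precision=4,suppress=True)
s=manip.state();W=calibration("wrist");w=grab_frame("wrist");cv2.imwrite("pics/w5.png",w);np.save("w5.npy",W,allow_pickle=True)
from scipy.spatial.transform import Rotation as R
q=s["tool_rot"];print(s["tool_pos"],R.from_quat([*q[1:],q[0]]).as_matrix())
for p in ((.535,-.1485,.033),(.476,-.1485,.033)):
    x=W["R"]@np.array(p)+W["t"];a=x[:2]/x[2];a=a*(1+W["k1"]*(a@a));print(W["camera_matrix"][:2,:2]@a+W["camera_matrix"][:2,2])
```

```text
[ 0.5072 -0.1469  0.2161] [[-1.      0.0062 -0.0003]
 [ 0.0062  1.      0.0002]
 [ 0.0003  0.0002 -1.    ]]
[252.2778 188.553 ]
[251.8953 132.3962]
```

View pics/w5.png

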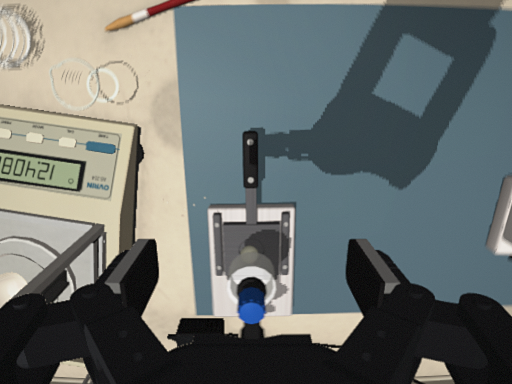

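The flipped view shows the handle from (250,131) to (250,187), so its centre is at y of about -0.150. Descending to it now.

Emit:
send_rows([
  {"x": 0.013, "y": -0.02, "z": 0.14, "wx": 0, "wy": 0, "wz": 0, "hand": 1},
  {"x": 0, "y": 0, "z": 0.14, "wx": 0, "wy": 0, "wz": 0, "hand": 1},
  {"x": 0, "y": 0, "z": 0.14, "wx": 0, "wy": 0, "wz": 0, "hand": 1},
  {"x": 0, "y": 0, "z": 0.14, "wx": 0, "wy": 0, "wz": 0, "hand": 1},
  {"x": 0, "y": 0, "z": 0.14, "wx": 0, "wy": 0, "wz": 0, "hand": 1},
  {"x": 0, "y": 0, "z": 0.14, "wx": 0, "wy": 0, "wz": 0, "hand": 1},
  {"x": 0, "y": 0, "z": 0.14, "wx": 0, "wy": 0, "wz": 0, "hand": 1},
  {"x": 0, "y": 0, "z": 0.14, "wx": 0, "wy": 0, "wz": 0, "hand": 1},
  {"x": 0, "y": 0, "z": 0.14, "wx": 0, "wy": 0, "wz": 0, "hand": 1},
  {"x": 0, "y": 0, "z": 0.1, "wx": 0, "wy": 0, "wz": 0, "hand": 1},
])

```text
time: 12.07
tool_pos: [0.504, -0.1495, 0.01]
tool_rot: [-0.001, 0.007, 1.0, 0.001]
contact_force: [0.5, -0.1, -0.6]
gripper_width: 1.003
grasp_force: 0.0
```

Emit:
send_rows([
  {"x": 0, "y": 0, "z": 0, "wx": 0, "wy": 0, "wz": 0, "hand": 0.3},
  {"x": 0, "y": 0, "z": 0, "wx": 0, "wy": 0, "wz": 0, "hand": -0.2},
  {"x": 0, "y": 0, "z": 0, "wx": 0, "wy": 0, "wz": 0, "hand": -0.3},
  {"x": 0, "y": 0, "z": 0, "wx": 0, "wy": 0, "wz": 0, "hand": -0.35},
  {"x": 0, "y": 0, "z": 0, "wx": 0, "wy": 0, "wz": 0, "hand": -0.4},
  {"x": 0, "y": 0, "z": 0, "wx": 0, "wy": 0, "wz": 0, "hand": -0.45},
  {"x": 0, "y": 0, "z": 0, "wx": 0, "wy": 0, "wz": 0, "hand": -0.47},
  {"x": 0, "y": 0, "z": 0, "wx": 0, "wy": 0, "wz": 0, "hand": -0.49},
  {"x": 0, "y": 0, "z": 0, "wx": 0, "wy": 0, "wz": 0, "hand": -0.51},
  {"x": 0, "y": 0, "z": 0, "wx": 0, "wy": 0, "wz": 0, "hand": -0.53},
])

```text
time: 12.9
tool_pos: [0.5045, -0.1499, 0.0124]
tool_rot: [0.0, 0.006, 1.0, -0.0]
contact_force: [-0.3, 0.8, 0.8]
gripper_width: 0.235
grasp_force: 0.0
```

Emit:
send_rows([
  {"x": 0, "y": 0, "z": 0, "wx": 0, "wy": 0, "wz": 0, "hand": -0.55},
  {"x": 0, "y": 0, "z": 0, "wx": 0, "wy": 0, "wz": 0, "hand": -0.57},
  {"x": 0, "y": 0, "z": 0, "wx": 0, "wy": 0, "wz": 0, "hand": -0.59},
  {"x": 0, "y": 0, "z": 0, "wx": 0, "wy": 0, "wz": 0, "hand": -0.61},
  {"x": 0, "y": 0, "z": 0, "wx": 0, "wy": 0, "wz": 0, "hand": -0.63},
  {"x": 0, "y": 0, "z": 0, "wx": 0, "wy": 0, "wz": 0, "hand": -0.65},
  {"x": 0, "y": 0, "z": 0, "wx": 0, "wy": 0, "wz": 0, "hand": -0.7},
  {"x": 0, "y": 0, "z": 0, "wx": 0, "wy": 0, "wz": 0, "hand": -1},
  {"x": 0, "y": 0, "z": 0, "wx": 0, "wy": 0, "wz": 0, "hand": -1},
  {"x": 0, "y": 0, "z": 0, "wx": 0, "wy": 0, "wz": 0, "hand": -1},
])

```text
time: 13.73
tool_pos: [0.5045, -0.1499, 0.0123]
tool_rot: [-0.0, 0.006, 1.0, 0.0]
contact_force: [-0.7, 1.3, 1.6]
gripper_width: 0.169
grasp_force: 59.3
```

Run:
```python
from h import *
s=manip.state();print(s["tool_pos"],s["tool_rot"],s["contact_force"],s["ft_torque"],s["gripper_width"],s["grasp_force"])
```

```text
[ 0.50449568 -0.14985273  0.01230498] [-6.44626626e-05  5.82279725e-03  9.99983042e-01  7.91683267e-05] [-0.66868146  1.27162061  1.56594346] [0.15678282 0.02395967 0.0832113 ] 0.1689092289094241 59.34739530086517
```

Emit:
send_rows([
  {"x": 0, "y": 0, "z": -0.01, "wx": 0, "wy": 0, "wz": 0, "hand": -1},
  {"x": 0.01, "y": 0, "z": 0, "wx": 0, "wy": 0, "wz": 0, "hand": -1},
  {"x": 0.02, "y": 0, "z": 0, "wx": 0, "wy": 0, "wz": 0, "hand": -1},
  {"x": 0.03, "y": 0, "z": 0, "wx": 0, "wy": 0, "wz": 0, "hand": -1},
  {"x": 0.04, "y": 0, "z": 0, "wx": 0, "wy": 0, "wz": 0, "hand": -1},
  {"x": 0.04, "y": 0, "z": 0, "wx": 0, "wy": 0, "wz": 0, "hand": -1},
  {"x": 0.03, "y": 0, "z": 0, "wx": 0, "wy": 0, "wz": 0, "hand": -1},
  {"x": 0.02, "y": 0, "z": 0, "wx": 0, "wy": 0, "wz": 0, "hand": -1},
  {"x": 0.01, "y": 0, "z": 0, "wx": 0, "wy": 0, "wz": 0, "hand": -1},
  {"x": 0, "y": 0, "z": 0, "wx": 0, "wy": 0, "wz": 0, "hand": -1},
])

```text
time: 14.57
tool_pos: [0.4742, -0.1496, 0.0138]
tool_rot: [-0.0, 0.006, 1.0, 0.0]
contact_force: [-0.3, 0.7, -1.3]
gripper_width: 0.173
grasp_force: 59.0
```

Run:
```python
from h import *
s=manip.state();print(s["tool_pos"],s["contact_force"],s["ft_torque"],s["gripper_width"])
s=grab_frame("scene")[110:210,200:333];w=grab_frame("top")[125:225,250:383]
cv2.imwrite("pics/c6.png",cv2.resize(np.hstack([s,w]),None,fx=3,fy=3,interpolation=cv2.INTER_CUBIC))
```

```text
[ 0.47416383 -0.14958533  0.0138066 ] [-0.2514999   0.65985763 -1.25882851] [-0.04073608  0.17657181 -0.08089235] 0.172809988272391
```

View pics/c6.png

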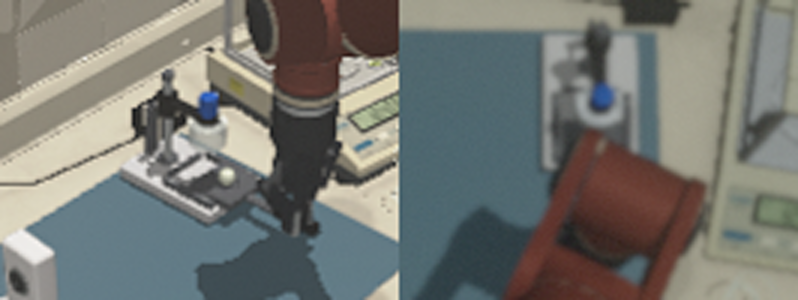

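The left half shows the cap up and the ball sitting on the tray at (228,178) as it slides out. The fingers carry the tray's full weight.

Emit:
send_rows([
  {"x": 0.02, "y": 0, "z": 0, "wx": 0, "wy": 0, "wz": 0, "hand": -1},
  {"x": 0.04, "y": 0, "z": 0, "wx": 0, "wy": 0, "wz": 0, "hand": -1},
  {"x": 0.06, "y": 0, "z": 0, "wx": 0, "wy": 0, "wz": 0, "hand": -1},
  {"x": 0.07, "y": 0, "z": 0, "wx": 0, "wy": 0, "wz": 0, "hand": -1},
  {"x": 0.08, "y": 0, "z": 0, "wx": 0, "wy": 0, "wz": 0, "hand": -1},
  {"x": 0.08, "y": 0, "z": 0, "wx": 0, "wy": 0, "wz": 0, "hand": -1},
  {"x": 0.07, "y": 0, "z": 0, "wx": 0, "wy": 0, "wz": 0, "hand": -1},
  {"x": 0.06, "y": 0, "z": 0, "wx": 0, "wy": 0, "wz": 0, "hand": -1},
  {"x": 0.04, "y": 0, "z": 0, "wx": 0, "wy": 0, "wz": 0, "hand": -1},
  {"x": 0.02, "y": 0, "z": 0, "wx": 0, "wy": 0, "wz": 0, "hand": -1},
])

```text
time: 15.5
tool_pos: [0.3924, -0.1485, 0.0136]
tool_rot: [-0.0, 0.006, 1.0, 0.0]
contact_force: [0.8, 0.3, -1.9]
gripper_width: 0.174
grasp_force: 59.0
```

Emit:
send_rows([
  {"x": 0, "y": 0, "z": -0.01, "wx": 0, "wy": 0, "wz": 0, "hand": -1},
  {"x": 0, "y": 0, "z": -0.02, "wx": 0, "wy": 0, "wz": 0, "hand": -1},
  {"x": 0, "y": 0, "z": -0.03, "wx": 0, "wy": 0, "wz": 0, "hand": -1},
  {"x": 0, "y": 0, "z": -0.04, "wx": 0, "wy": 0, "wz": 0, "hand": -1},
  {"x": 0, "y": 0, "z": -0.05, "wx": 0, "wy": 0, "wz": 0, "hand": -1},
  {"x": 0, "y": 0, "z": -0.05, "wx": 0, "wy": 0, "wz": 0, "hand": -1},
  {"x": 0, "y": 0, "z": -0.04, "wx": 0, "wy": 0, "wz": 0, "hand": -1},
  {"x": 0, "y": 0, "z": -0.03, "wx": 0, "wy": 0, "wz": 0, "hand": -1},
  {"x": 0, "y": 0, "z": -0.01, "wx": 0, "wy": 0, "wz": 0, "hand": -1},
  {"x": 0, "y": 0, "z": 0, "wx": 0, "wy": 0, "wz": 0, "hand": -1},
])

```text
time: 16.33
tool_pos: [0.3939, -0.1489, 0.0565]
tool_rot: [0.001, 0.006, 1.0, -0.0]
contact_force: [0.5, 0.2, -1.6]
gripper_width: 0.169
grasp_force: 59.0
```

Emit:
send_rows([
  {"x": 0, "y": 0.01, "z": 0, "wx": 0, "wy": 0, "wz": 0, "hand": -1},
  {"x": 0, "y": 0.025, "z": 0, "wx": 0, "wy": 0, "wz": 0, "hand": -1},
  {"x": 0, "y": 0.04, "z": 0, "wx": 0, "wy": 0, "wz": 0, "hand": -1},
  {"x": 0, "y": 0.055, "z": 0, "wx": 0, "wy": 0, "wz": 0, "hand": -1},
  {"x": 0, "y": 0.07, "z": 0, "wx": 0, "wy": 0, "wz": 0, "hand": -1},
  {"x": 0, "y": 0.085, "z": 0, "wx": 0, "wy": 0, "wz": 0, "hand": -1},
  {"x": 0, "y": 0.1, "z": 0, "wx": 0, "wy": 0, "wz": 0, "hand": -1},
  {"x": 0, "y": 0.115, "z": 0, "wx": 0, "wy": 0, "wz": 0, "hand": -1},
  {"x": 0, "y": 0.12, "z": 0, "wx": 0, "wy": 0, "wz": 0, "hand": -1},
  {"x": 0, "y": 0.12, "z": 0, "wx": 0, "wy": 0, "wz": 0, "hand": -1},
])

```text
time: 17.17
tool_pos: [0.3944, -0.0359, 0.0556]
tool_rot: [-0.0, 0.006, 1.0, 0.0]
contact_force: [-0.0, 0.2, -0.3]
gripper_width: 0.173
grasp_force: 59.0
```

Emit:
send_rows([
  {"x": 0.007, "y": 0.12, "z": 0, "wx": 0, "wy": 0, "wz": 0.0055, "hand": -1},
  {"x": 0.007, "y": 0.12, "z": 0, "wx": 0, "wy": 0, "wz": 0.0055, "hand": -1},
  {"x": 0.007, "y": 0.12, "z": 0, "wx": 0, "wy": 0, "wz": 0.0055, "hand": -1},
  {"x": 0.007, "y": 0.12, "z": 0, "wx": 0, "wy": 0, "wz": 0.0055, "hand": -1},
  {"x": 0.007, "y": 0.12, "z": 0, "wx": 0, "wy": 0, "wz": 0.0055, "hand": -1},
  {"x": 0.007, "y": 0.12, "z": 0, "wx": 0, "wy": 0, "wz": 0.0055, "hand": -1},
  {"x": 0.007, "y": 0.12, "z": 0, "wx": 0, "wy": 0, "wz": 0.0055, "hand": -1},
  {"x": 0.007, "y": 0.12, "z": 0, "wx": 0, "wy": 0, "wz": 0.0055, "hand": -1},
  {"x": 0.007, "y": 0.12, "z": 0, "wx": 0, "wy": 0, "wz": 0.0055, "hand": -1},
  {"x": 0.007, "y": 0.12, "z": 0, "wx": 0, "wy": 0, "wz": 0.0055, "hand": -1},
])

```text
time: 18.0
tool_pos: [0.3891, 0.1443, 0.0557]
tool_rot: [-0.0, 0.027, 1.0, 0.0]
contact_force: [0.1, 0.4, -1.7]
gripper_width: 0.175
grasp_force: 59.0
```

Emit:
send_rows([
  {"x": 0, "y": 0.12, "z": 0, "wx": 0, "wy": 0, "wz": 0, "hand": -1},
  {"x": 0, "y": 0.115, "z": 0, "wx": 0, "wy": 0, "wz": 0, "hand": -1},
  {"x": 0, "y": 0.1, "z": 0, "wx": 0, "wy": 0, "wz": 0, "hand": -1},
  {"x": 0, "y": 0.085, "z": 0, "wx": 0, "wy": 0, "wz": 0, "hand": -1},
  {"x": 0, "y": 0.07, "z": 0, "wx": 0, "wy": 0, "wz": 0, "hand": -1},
  {"x": 0, "y": 0.055, "z": 0, "wx": 0, "wy": 0, "wz": 0, "hand": -1},
  {"x": 0, "y": 0.04, "z": 0, "wx": 0, "wy": 0, "wz": 0, "hand": -1},
  {"x": 0, "y": 0.025, "z": 0, "wx": 0, "wy": 0, "wz": 0, "hand": -1},
  {"x": 0, "y": 0.01, "z": 0, "wx": 0, "wy": 0, "wz": 0, "hand": -1},
  {"x": 0, "y": 0, "z": 0, "wx": 0, "wy": 0, "wz": 0, "hand": -1},
])

```text
time: 18.83
tool_pos: [0.395, 0.2355, 0.0558]
tool_rot: [-0.0, 0.027, 1.0, -0.0]
contact_force: [-0.1, -0.2, -1.3]
gripper_width: 0.17
grasp_force: 59.0
```

Run:
```python
from h import *
from scipy.spatial.transform import Rotation as R
np.set_printoptions(precision=4,suppress=True)
for _ in range(6): s=manip.state(); W=calibration("wrist"); w=grab_frame("wrist")
q=s["tool_rot"];print(s["tool_pos"],R.from_quat([*q[1:],q[0]]).as_matrix(),s["contact_force"])
np.save("w7.npy",W,allow_pickle=True);cv2.imwrite("pics/w7.png",w)
S=grab_frame("scene");t=grab_frame("top");cv2.imwrite("pics/s7.png",S);cv2.imwrite("pics/t7.png",t)
a=np.hstack([S[170:290,140:270],t[130:250,150:280]]);cv2.imwrite("pics/c7.png",cv2.resize(a,None,fx=3,fy=3,interpolation=cv2.INTER_CUBIC))
```

```text
[0.3951 0.2351 0.0558] [[-0.9985  0.0556 -0.    ]
 [ 0.0556  0.9985 -0.0001]
 [ 0.     -0.0001 -1.    ]] [ 0.6707 -0.3321 -1.429 ]
```

View pics/c7.png

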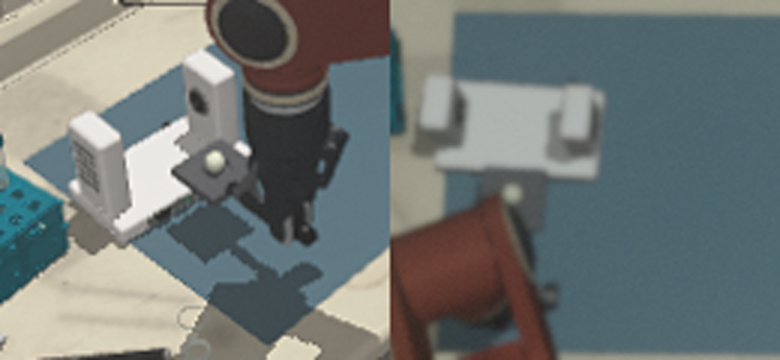

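The left half (scene) shows the ball still in the pocket at (214,160), with the tray level in front of the gap. The right half (top) has the ball at (512,192) and the tray spanning 483 to 545. I'll measure both against the ioniser.

Run:
```python
from h import *
np.set_printoptions(precision=4,suppress=True)
T=calibration("top");S=calibration("scene");W=np.load("w7.npy",allow_pickle=True).item()
t=cv2.imread("pics/t7.png");s=cv2.imread("pics/s7.png")
def ball(im,u,v):
    g=im.min(2).astype(float)[v-6:v+7,u-6:u+7];g=np.clip(g-110,0,None);yy,xx=np.mgrid[v-6:v+7,u-6:u+7]
    return (g*xx).sum()/g.sum(),(g*yy).sum()/g.sum(),g.max()
for n,im,u,v in(("t",t,191,194),("s",s,211,223)):print(n,ball(im,u,v))
a=ball(t,191,194)[:2];b=ball(s,211,223)[:2]
print("ball",tri(ray(T,*a),ray(S,*b)))
f=lambda x,y,z:onz(T,(x-390+.5)/3-.5+150,(y+.5)/3-.5+130,z)
print("tray L/R",f(483,200,.072),f(545,200,.072))
m=(t.min(2)>150);m[:,:155]=0;m[:150]=0;m[195:]=0;m[:,225:]=0
print("postgap nozzle sides L",f(461,105,.119),"R",f(563,115,.119))
g=lambda x,y:((x+.5)/3-.5+140,(y+.5)/3-.5+170)
print("nozzle R height",g(199,99), onz(S,*g(199,99),.078))
```

```text
t (np.float64(190.3185053380783), np.float64(193.84163701067615), np.float64(42.0))
s (np.float64(210.64684466019418), np.float64(221.7334142394822), np.float64(113.0))
ball (array([0.5041, 0.2298, 0.0837]), np.float64(0.002396263842146022))
tray L/R [0.4974 0.26   0.072 ] [0.4981 0.1972 0.072 ]
postgap nozzle sides L [0.584  0.2779 0.119 ] R [0.5748 0.1762 0.119 ]
nozzle R height (206.0, 202.66666666666666) [0.5846 0.176  0.078 ]
```

View pics/w7.png

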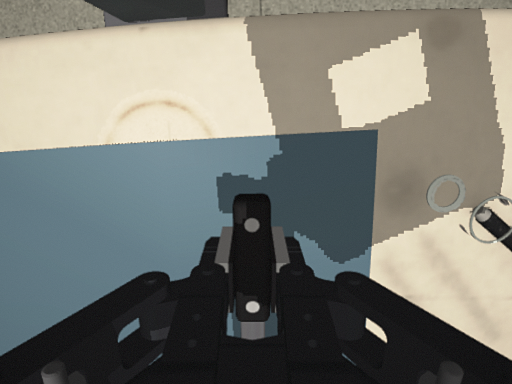

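Emit:
send_rows([
  {"x": -0.01, "y": 0.005, "z": 0, "wx": 0, "wy": 0, "wz": 0, "hand": -1},
  {"x": -0.025, "y": 0.005, "z": 0, "wx": 0, "wy": 0, "wz": 0, "hand": -1},
  {"x": -0.045, "y": 0.005, "z": 0, "wx": 0, "wy": 0, "wz": 0, "hand": -1},
  {"x": -0.065, "y": 0.005, "z": 0, "wx": 0, "wy": 0, "wz": 0, "hand": -1},
  {"x": -0.08, "y": 0.005, "z": 0, "wx": 0, "wy": 0, "wz": 0, "hand": -1},
  {"x": -0.085, "y": 0.005, "z": 0, "wx": 0, "wy": 0, "wz": 0, "hand": -1},
  {"x": -0.08, "y": 0.005, "z": 0, "wx": 0, "wy": 0, "wz": 0, "hand": -1},
  {"x": -0.065, "y": 0.005, "z": 0, "wx": 0, "wy": 0, "wz": 0, "hand": -1},
  {"x": -0.045, "y": 0.005, "z": 0, "wx": 0, "wy": 0, "wz": 0, "hand": -1},
  {"x": -0.03, "y": 0.003, "z": 0, "wx": 0, "wy": 0, "wz": 0, "hand": -1},
])

```text
time: 20.07
tool_pos: [0.476, 0.2382, 0.0558]
tool_rot: [0.0, 0.028, 1.0, 0.0]
contact_force: [-0.4, 0.6, -1.5]
gripper_width: 0.169
grasp_force: 59.0
```

Emit:
send_rows([
  {"x": 0, "y": 0, "z": 0, "wx": 0, "wy": 0, "wz": 0, "hand": -1},
  {"x": 0, "y": 0, "z": 0, "wx": 0, "wy": 0, "wz": 0, "hand": -1},
  {"x": 0, "y": 0, "z": 0, "wx": 0, "wy": 0, "wz": 0, "hand": -1},
  {"x": 0, "y": 0, "z": 0, "wx": 0, "wy": 0, "wz": 0, "hand": -1},
  {"x": 0, "y": 0, "z": 0, "wx": 0, "wy": 0, "wz": 0, "hand": -1},
  {"x": 0, "y": 0, "z": 0, "wx": 0, "wy": 0, "wz": 0, "hand": -1},
  {"x": 0, "y": 0, "z": 0, "wx": 0, "wy": 0, "wz": 0, "hand": -1},
  {"x": 0, "y": 0, "z": 0, "wx": 0, "wy": 0, "wz": 0, "hand": -1},
  {"x": 0, "y": 0, "z": 0, "wx": 0, "wy": 0, "wz": 0, "hand": -1},
  {"x": 0, "y": 0, "z": 0, "wx": 0, "wy": 0, "wz": 0, "hand": -1},
])

```text
time: 20.9
tool_pos: [0.4748, 0.2383, 0.0559]
tool_rot: [0.0, 0.027, 1.0, 0.0]
contact_force: [-0.5, 0.2, -1.5]
gripper_width: 0.172
grasp_force: 59.0
```

Run:
```python
from h import *
s=manip.state();print(s["tool_pos"],s["tool_rot"],s["contact_force"])
S=grab_frame("scene");t=grab_frame("top");cv2.imwrite("pics/s8.png",S);cv2.imwrite("pics/t8.png",t)
a=np.hstack([S[170:270,150:250],t[140:240,150:250]]);cv2.imwrite("pics/c8.png",cv2.resize(a,None,fx=4,fy=4,interpolation=cv2.INTER_CUBIC))
```

```text
[0.47484589 0.23829336 0.05586332] [3.77379143e-05 2.74670111e-02 9.99622709e-01 4.22164668e-05] [-0.54872485  0.23122216 -1.50356279]
```

View pics/c8.png

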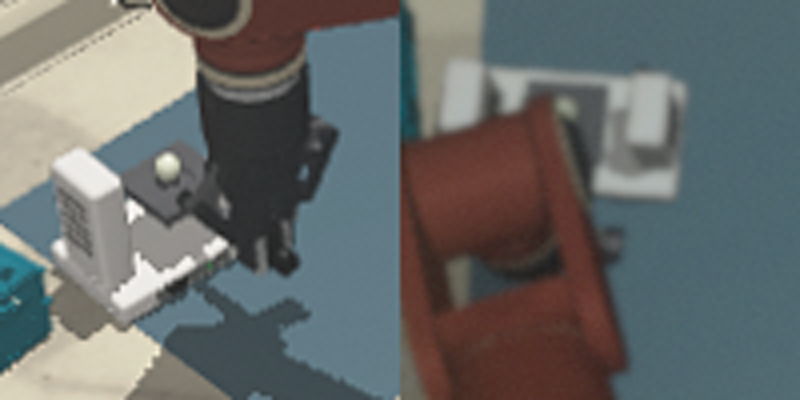

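The tray sits between the posts, spanning 527 to 607 in the top half, with the ball in its pocket at (567,105). It is free of the posts at 487 and 630. One last check of centring before handing in.

Run:
```python
from h import *
np.set_printoptions(precision=4,suppress=True)
T=calibration("top");S=calibration("scene")
f=lambda x,y,z:onz(T,(x-400+.5)/4-.5+150,(y+.5)/4-.5+140,z)
print("tray back L/R",f(529,84,.072),f(608,88,.072),"posts",f(487,66,.119),f(630,72,.119))
g=lambda x,y:ray(S,(x+.5)/4-.5+150,(y+.5)/4-.5+170)
u=((567-400+.5)/4-.5+150,(105+.5)/4-.5+140)
print("ball",tri(ray(T,*u),g(168,167)))
```

```text
tray back L/R [0.6091 0.2614 0.072 ] [0.6065 0.2003 0.072 ] posts [0.6102 0.2851 0.119 ] [0.6065 0.1779 0.119 ]
ball (array([0.5916, 0.2305, 0.0736]), np.float64(0.0018119213157034757))
```

```bash
python3 -c "
from plant import *
print(job_done())"
```

```text
the job is handed in; nothing more can be done
None
```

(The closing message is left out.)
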